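# Press the peg tub's lid home

### The job

Put the green lid on the green peg tub and press it down until it is fully home: level, its rim resting on the tub's rim all the way round. Leave the white lid where it lies, then let go.

Things in the scene. Friction and masses are not known exactly. Their poses are not given: they have to be found in the camera images.
- green_lid_knob (a point): Loose green lid (90 g), right way up on the shelf: disc 136 mm across, 5 mm thick; upright round knob 28 mm across, 40 mm tall on top; plug below 86 mm across, 8 mm deep, bevelled to 74 mm. Point on the knob's axis, 25 mm above the disc's top face, 15 mm below the knob's top, 30 mm above the disc's underside, 38 mm above the plug's bottom. z is up.
- green_tub_rim (a point): Green tub with yellow pegs in it, screwed to the shelf: round, 120 mm across, 90 mm high, wall 3 mm, open on top. Point at the centre of its mouth, level with the rigid rim's top; z is up. With the lid home, disc resting on the rim, the knob point is 30 mm above this one. The plug has 9 mm play all round. A white tub of the same shape stands near by.
- seal (a joint): Black rubber seal ring just inside the green tub's rim, inner diameter 104 mm. At 0 it stands 8 mm above the rim, so a lid merely laid on sits 8 mm too high. It slides straight down under the pressed lid, reading about 0.008 m with the lid home. It yields at about 9 N and does not spring back.
- white_lid_knob (a point): The white lid, same shape and size as the green one, not wanted: it must stay where it lies. The point is on its knob's axis, 25 mm above the disc's top face.
Mind the look-alikes: they are no part of the job. What is shaped like the part that bears green_lid_knob but pink is not meant.

How it is judged:
By the outcome, as a careful person would: the job done as asked, in the order asked, and still so for the second after the job is handed in, with the robot touching nothing.
It also fails if it takes over 35 s, if anything falls off the work surface, if the arm or the gripper's body presses on something with over 40 N, if the wrist force passes 120 N, or if a joint passes its speed limit or range.

### The arm

A 7-joint arm with a two-finger parallel gripper is mounted at the origin on the work surface. World frame = base frame: x ahead of the robot, y to its left, z up, the work surface at z = 0. Lengths are in m, angles in rad, forces in N, time in s.
With the tool pointing down it reaches from about 0.4 to 0.85 m from the base axis. Payload 10.4 kg.
Tool frame: the origin (TCP) lies where the fingers leave the gripper's body, on its centre line; the fingertips stand 70 mm ahead of it and the grasp point (between the pads) lies r.grip_depth ahead of it (r.grip_depth is the distance from the TCP to the grasp point, in m); z points along the fingers, y is the direction in which the jaws open and shut (so a half turn about z gives the same grasp; the last joint's range is limited). The gripper opens to 87 mm and grips with 3 to 60 N. Pads are 19 mm wide; open, the fingers measure 117 mm over their backs; the gripper's body (75 mm by 190 mm) begins 51 mm behind the grasp point.
Start: joints at [-1.249, 0.332, -0.065, 1.46, 0.022, 1.35, -0.088], TCP at [0.211, 0.588, 0.292] pointing down, gripper open.
Joint ranges: [-2.6, 2.6], [-0.5, 2.12], [-1.47, 1.34], [0.16, 2.42], [-1.27, 4.41], [0.06, 2.06], [-2.6, 2.6]. Speed limits (rad/s): [2.22, 2.22, 2.79, 2.79, 3.14, 3.14, 3.14].

### API

Orientations are given as a unit quaternion [x, y, z, w].
In Python, from bench import monitor, viewer, workorder, nets, r gives the robot as it stands.
- The arm moves only by the tool drive_tool, never from a script. Its argument "plan" is a list of rows, each an object of numbers: "rx", "ry", "rz": the turn, a rotation vector about the tool's x, y, z in units of 360 degrees (1.0 is 360 degrees); "x", "y", "z": the shift along the tool's x, y, z in units of 1000 mm (1.0 is 1000 mm); "fingers": the opening, from 0 (shut) to 1 (fully open). In form: [{"rx": .., "ry": .., "rz": .., "x": .., "y": .., "z": .., "fingers": ..}, ...]. A call has 1 to 12 rows; each row is the pose to reach, as a shift and turn from the pose commanded when the call began, along the tool's axes at that moment, turning the shorter way round; what a row does not reach only later rows make up. A row lasts 1/8 s, in which the tool goes at most 62.5 mm and 10.7 degrees, less where a joint would pass 70% of its speed; a pose out of reach is approached as far as the arm can. A call with a number of a shift or a turn outside -1 to 1 is refused whole. A call with a gripper value outside its range is refused whole. The fingers move at their own pace and stop on an object; "squeeze" is the grip in N (left out, the last holds). Time passes only in rows, so rows that repeat a pose let the fingers close. It gives the time, the measured TCP pose, the force and the opening at its end, in the units of the state.
- monitor.read_state(): the state, without advancing time (a new reading comes with each control period).
- viewer.camera(name): name is "scene" or "top" or "wrist"; returns a dict with "color" (420x560x3 uint8, red, green, blue), "depth" (420x560 float32, m along the optical axis (not along the pixel's ray), 0 where there is no reading), "camera_matrix" (3x3 intrinsics, pixels), "xyz" and "rotation" of the camera in the world. Camera axes: x right, y down, z forward; pixel columns grow to the right and rows downward; lengths in m; the calibration is good to about 2 mm. The wrist camera is an equidistant fisheye: a pixel r from the principal point sees the ray r / f radians off the axis. A picture is of the moment at which its call begins.
- workorder.close_job(): hands the job in, once; it reports no verdict.
Trained networks look in the newest picture that a camera, given by its name, has taken for a name from the list of things; names that differ only in an ending like _2 or _b are one class to them, and where a whole thing is asked for, a point or a joint stands for the part that bears it (a point fixed in the world has none). Each returns a list of dicts, best first, with "confidence" (0 to 1); they miss things now and then, are a little off and sometimes report something else, mostly with a low value. They report only what shows in the picture. A call takes as long as a camera call. They do not tell look-alikes from the thing itself.
- nets.find_in(label, camera): "centre" ([x, y, z] in m, in world coordinates, good to about 4 mm: the middle of the surface that is visible of it).
- nets.regions_of(label, camera): "region" (420x560 bool, what is visible of it).
The state is a dict: "time": time; "joint_positions": joint angles; "joint_vel": joint speeds; "joint_torque": joint torques, N m; "ee_pos": TCP position; "eef_rot": TCP orientation; "ft_force": force on the tool from outside, world axes, zero at the start; "torque": the same for the moment, N m; "width": finger opening in m.
Only numpy, scipy, OpenCV 4.12 (cv2) and the standard library are available. Lean on these libraries where they do the work, as an engineer would, in place of code of your own. Each camera call takes 0.05 s, during which the arm holds its last target.

## Working session

There is one attempt and no reset: what is moved stays moved. The work goes in short steps, Python scripts to look and compute and a tool call to move; the robot and the scene stay as the last step left them, time stands still between calls to the robot, and variables do not carry over. Pictures are saved under pics/ and viewed, and the job is handed in when it is done.

Besides the shell and the picture viewer there is one more tool, called after "Request:" as name(argument=value, ...), one argument or row to a line, values as JSON. drive_tool: Moves the arm, as the interface text tells. Its arguments: {"type":"object","properties":{"plan":{"type":"array","items":{"type":"object","properties":{"rx":{"type":"number","minimum":-1,"maximum":1},"ry":{"type":"number","minimum":-1,"maximum":1},"rz":{"type":"number","minimum":-1,"maximum":1},"x":{"type":"number","minimum":-1,"maximum":1},"y":{"type":"number","minimum":-1,"maximum":1},"z":{"type":"number","minimum":-1,"maximum":1},"fingers":{"type":"number"}}}},"squeeze":{"type":"number"}},"required":["plan"]}

```bash
mkdir -p pics; ls; cat > h.py <<'E'
import numpy as np, cv2
from bench import monitor, viewer, workorder, nets, r
def save(c,n): cv2.imwrite('pics/'+n+'.png', c['color'][:,:,::-1])
E
python3 - <<'E'
from h import *
s=monitor.read_state(); print(s['time'],s['ee_pos'],s['eef_rot'],s['ft_force'],s['width'],r.grip_depth)
for n in('top','scene'):
    c=viewer.camera(n); save(c,n+'1'); print(n,c['xyz'],c['rotation'])
    for l in ('green_lid_knob','green_tub_rim','seal','white_lid_knob'):
        print(l,[(np.round(d['centre'],3),round(d['confidence'],2)) for d in nets.find_in(l,n)])
E
```

```text
pics
0.0 [0.21116326 0.587939   0.29144844] [ 1.71534502e-01  9.85177851e-01 -7.12072204e-04 -9.22612792e-05] [-0.25673338 -0.82390401  0.64043746] 0.08718413790201154 0.051
top [ 0.33931342 -0.02965398  0.88271547] [ 0.7099989  -0.6998611   0.06621446 -0.04137205]
green_lid_knob [(array([ 0.246, -0.274,  0.01 ]), 0.84), (array([ 0.438, -0.152,  0.012]), 0.67)]
green_tub_rim [(array([ 0.682, -0.111,  0.047]), 0.83)]
seal [(array([ 0.676, -0.113,  0.098]), 0.7)]
white_lid_knob [(array([0.47 , 0.096, 0.015]), 0.77)]
scene [1.00847475 0.00660295 0.85428129] [ 0.64185666  0.70227966 -0.23021287 -0.20451242]
green_lid_knob [(array([ 0.255, -0.278,  0.013]), 0.78), (array([ 0.449, -0.15 ,  0.015]), 0.73)]
green_tub_rim [(array([ 0.664, -0.111,  0.043]), 0.73), (array([ 0.449, -0.149,  0.014]), 0.59)]
seal [(array([ 0.668, -0.114,  0.097]), 0.78)]
white_lid_knob [(array([0.484, 0.103, 0.014]), 0.77)]
```

View pics/top1.png

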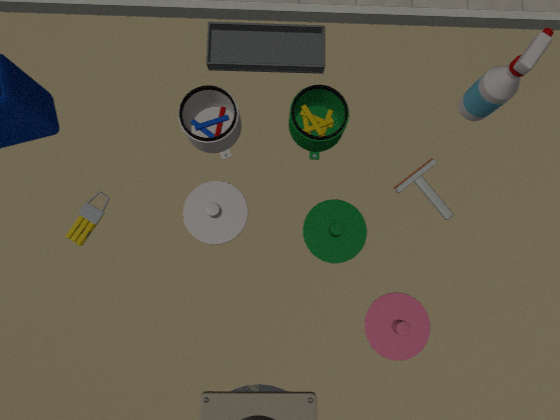

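View pics/scene1.png

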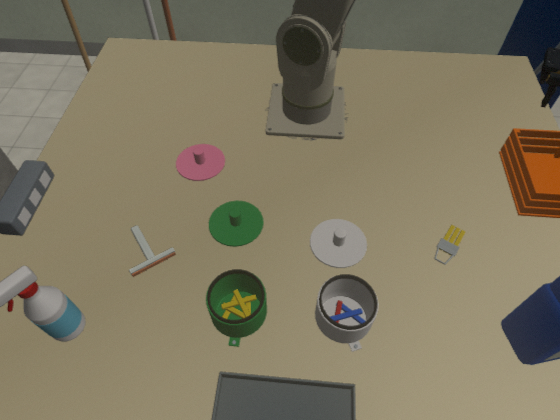

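The green lid is at top-image pixel (335,231) and the pink look-alike at (398,326). The green tub with yellow pegs is at (318,118). Next I refine the positions from depth.

```bash
cat >> h.py <<'E'
from scipy.spatial.transform import Rotation as R
def cloud(c):
    d=c['depth'];K=c['camera_matrix'];v,u=np.mgrid[:420,:560]
    p=np.dstack([(u-K[0,2])/K[0,0]*d,(v-K[1,2])/K[1,1]*d,d])
    q=np.array(c['rotation']); M=q if q.shape==(3,3) else R.from_quat(q).as_matrix()
    P=p@M.T+np.array(c['xyz']); P[d==0]=np.nan; return P
def fit(xy):
    from scipy.optimize import least_squares
    f=lambda a:np.hypot(*(xy-a[:2]).T)-a[2]
    return least_squares(f,[*xy.mean(0),.06],loss='soft_l1',f_scale=.002).x
E
python3 - <<'E'
from h import *
for n in('top','scene'):
    c=viewer.camera(n);P=cloud(c)
    X,Y,Z=P[...,0],P[...,1],P[...,2]
    col=c['color'].astype(int)
    for nm,x,y in(('green',.443,-.15),('white',.477,.1)):
        near=np.hypot(X-x,Y-y)<.085
        k=near&(Z>.045)
        print(n,nm,'knobtop',P[k].mean(0),k.sum(),Z[near].max(), P[k][:,:2].min(0),P[k][:,:2].max(0))
        disc=near&(Z>.007)&(Z<.02)
        m=disc.astype(np.uint8); ct=max(cv2.findContours(m,0,cv2.CHAIN_APPROX_NONE)[0],key=len)[:,0]
        e=P[ct[:,1],ct[:,0]]; print(' disc fit',fit(e[:,:2]),np.median(Z[disc]))
    near=np.hypot(X-.672,Y+.112)<.08
    k=near&(Z>.085); print(' rim n',k.sum(),'z pct',np.percentile(Z[k],[5,25,50,75,95]),'fit',fit(P[k][:,:2]))
    b=near&(Z>.094)&(col.max(-1)<60);print(' seal',b.sum(),fit(P[b][:,:2]),Z[b].mean())
    ye=near&(col[...,0]>120)&(col[...,1]>100)&(col[...,2]<80)&(np.hypot(X-.672,Y+.112)<.052);print(' peg z max',Z[ye].max(),np.percentile(Z[ye],[50,95]))
    for nm,z in(('shelf',0),): pass
    sh=(X>.3)&(X<.6)&(Y>-.05)&(Y<.02);print(' shelf z',np.median(Z[sh]))
E
```

```text
top green knobtop [ 0.43811884 -0.15386836  0.05157382] 151 0.0550494134689542 [ 0.42522673 -0.16764961] [ 0.45162992 -0.14101016]
 disc fit [ 0.43863929 -0.15430452  0.06673536] 0.011932505552569472
top white knobtop [0.47369305 0.09633377 0.05146205] 147 0.05566196775989973 [0.46147526 0.0832818 ] [0.48599643 0.11100563]
 disc fit [0.47427034 0.0967579  0.06670215] 0.011789749453994691
 rim n 766 z pct [0.08655268 0.08908153 0.0941309  0.09627323 0.09821818] fit [ 0.66578856 -0.11311797  0.05476598]
 seal 364 [ 0.66688205 -0.11323996  0.05392931] 0.09644771576563764
 peg z max 0.05431996243239545 [0.04286946 0.05274038]
 shelf z -0.0011461799967553699
scene green knobtop [ 0.44279571 -0.1500522   0.05218613] 107 0.057460381898775115 [ 0.42702687 -0.16387521] [ 0.45405194 -0.13692337]
 disc fit [ 0.44031107 -0.15049972  0.06664558] 0.01352212673742681
scene white knobtop [0.47772335 0.09996009 0.05280593] 112 0.05645236868826842 [0.46311223 0.08692868] [0.49017265 0.11461297]
 disc fit [0.47592144 0.10057287 0.06661685] 0.013776669369828243
 rim n 807 z pct [0.0873849  0.09025312 0.0944969  0.09803798 0.09977752] fit [ 0.67053141 -0.10923402  0.05480081]
 seal 329 [ 0.67008764 -0.10980019  0.05377927] 0.09770003724355038
 peg z max 0.057594439898463246 [0.04344767 0.05411676]
 shelf z 0.0006533254109002962
```

Request:
drive_tool(
  plan=[
    {"x": -0.339, "y": -0.237, "rz": 0.12},
    {"x": -0.339, "y": -0.237, "rz": 0.12},
    {"x": -0.339, "y": -0.237, "rz": 0.12},
    {"x": -0.339, "y": -0.237, "rz": 0.12},
    {"x": -0.339, "y": -0.237, "rz": 0.12},
    {"x": -0.339, "y": -0.237, "rz": 0.12},
    {"x": -0.465, "y": -0.619, "rz": 0.25},
    {"x": -0.465, "y": -0.619, "rz": 0.25},
    {"x": -0.465, "y": -0.619, "rz": 0.25},
    {"x": -0.465, "y": -0.619, "rz": 0.25},
    {"x": -0.465, "y": -0.619, "rz": 0.25},
    {"x": -0.465, "y": -0.619, "rz": 0.25},
  ],
)

```text
validation failed for argument at $.pl...
```

Request:
drive_tool(
  plan=[
    {"rx": 0, "ry": 0, "rz": 0.12, "x": -0.339, "y": -0.237, "z": 0, "fingers": 1},
    {"rx": 0, "ry": 0, "rz": 0.12, "x": -0.339, "y": -0.237, "z": 0, "fingers": 1},
    {"rx": 0, "ry": 0, "rz": 0.12, "x": -0.339, "y": -0.237, "z": 0, "fingers": 1},
    {"rx": 0, "ry": 0, "rz": 0.12, "x": -0.339, "y": -0.237, "z": 0, "fingers": 1},
    {"rx": 0, "ry": 0, "rz": 0.12, "x": -0.339, "y": -0.237, "z": 0, "fingers": 1},
    {"rx": 0, "ry": 0, "rz": 0.12, "x": -0.339, "y": -0.237, "z": 0, "fingers": 1},
    {"rx": 0, "ry": 0, "rz": 0.25, "x": -0.465, "y": -0.619, "z": 0, "fingers": 1},
    {"rx": 0, "ry": 0, "rz": 0.25, "x": -0.465, "y": -0.619, "z": 0, "fingers": 1},
    {"rx": 0, "ry": 0, "rz": 0.25, "x": -0.465, "y": -0.619, "z": 0, "fingers": 1},
    {"rx": 0, "ry": 0, "rz": 0.25, "x": -0.465, "y": -0.619, "z": 0, "fingers": 1},
    {"rx": 0, "ry": 0, "rz": 0.25, "x": -0.465, "y": -0.619, "z": 0, "fingers": 1},
    {"rx": 0, "ry": 0, "rz": 0.25, "x": -0.465, "y": -0.619, "z": 0, "fingers": 1},
  ],
)

```text
time: 2.1
ee_pos: [0.4378, -0.0948, 0.2926]
eef_rot: [0.818, 0.575, 0.001, 0.0]
ft_force: [1.1, 0.7, 0.2]
width: 0.0871
```

```bash
cat >> h.py <<'E'
def togo(target, s=None, yaw=None):
    s=s or monitor.read_state(); M=R.from_quat(s['eef_rot']).as_matrix()
    return np.round(M.T@(np.array(target)-s['ee_pos']),4)
E
python3 - <<'E'
from h import *
c=viewer.camera('wrist');save(c,'w1');print(c['xyz'],c['rotation'],c['camera_matrix'])
s=monitor.read_state();print(s['time'],s['ee_pos'],s['eef_rot'],s['joint_vel'].round(2) if hasattr(s['joint_vel'],'round') else s['joint_vel'],s['joint_positions'])
print(R.from_quat(s['eef_rot']).as_matrix().round(3))
print(togo([.4395,-.152,.25]), [ (d['centre'],d['confidence']) for d in nets.find_in('green_lid_knob','wrist')])
E
```

```text
[ 0.46137383 -0.02999989  0.38531636] [ 0.97706022 -0.17059198 -0.02201964  0.12556604] [[325.1922621    0.         280.5009339 ]
 [  0.         325.1922621  211.22909832]
 [  0.           0.           1.        ]]
2.15 [ 0.43702002 -0.1030306   0.29293097] [8.20397597e-01 5.71792195e-01 4.18733933e-04 1.13768403e-03] [-0.03 -0.01 -0.06  0.01  0.01  0.01 -0.19] [-0.54634401 -0.11742548  0.63821567  1.92799956  0.07361841  1.30663447
 -0.28395513]
[[ 0.346  0.938  0.002]
 [ 0.938 -0.346 -0.001]
 [-0.001  0.002 -1.   ]]
[-0.0451  0.0192  0.043 ] [([0.4436, -0.1441, 0.0089], 0.85), ([0.2692, -0.2334, 0.0131], 0.72)]
```

View pics/w1.png

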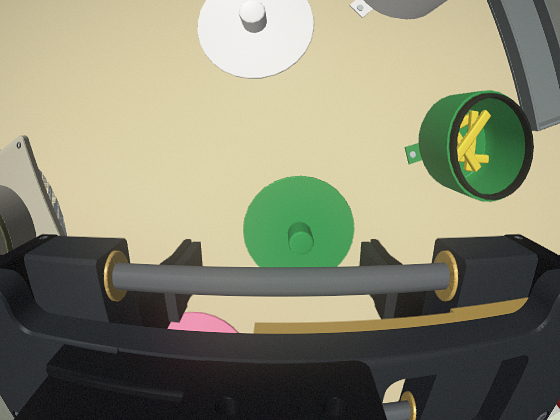

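The wrist view shows the green lid at (300,225) between and ahead of the jaws, and the pink lid behind the gripper. I move above the green knob.

Request:
drive_tool(
  plan=[
    {"rx": 0, "ry": 0, "rz": 0, "x": -0.045, "y": 0.019, "z": 0.05, "fingers": 1},
    {"rx": 0, "ry": 0, "rz": 0, "x": -0.045, "y": 0.019, "z": 0.1, "fingers": 1},
    {"rx": 0, "ry": 0, "rz": 0, "x": -0.045, "y": 0.019, "z": 0.13, "fingers": 1},
    {"rx": 0, "ry": 0, "rz": 0, "x": -0.045, "y": 0.019, "z": 0.13, "fingers": 1},
    {"rx": 0, "ry": 0, "rz": 0, "x": -0.045, "y": 0.019, "z": 0.13, "fingers": 1},
  ],
)

```text
time: 2.82
ee_pos: [0.4415, -0.1414, 0.1635]
eef_rot: [0.818, 0.575, 0.001, 0.0]
ft_force: [-0.0, -0.1, -0.0]
width: 0.0868
```

```bash
python3 - <<'E'
from h import *
c=viewer.camera('wrist');save(c,'w2')
s=monitor.read_state();print(s['time'],s['ee_pos'],s['eef_rot'],np.round(s['joint_positions'],2),s['ft_force'])
# project expected knob top points and fitted points into fisheye
Rc=R.from_quat(c['rotation']).as_matrix();K=c['camera_matrix']
def proj(p):
    q=Rc.T@(np.array(p)-c['xyz']);t=np.arctan2(np.hypot(q[0],q[1]),q[2]);h=np.hypot(q[0],q[1]);return K[0,2]+K[0,0]*t*q[0]/h,K[1,2]+K[1,1]*t*q[1]/h
print(proj([.4395,-.152,.053]))
img=c['color'][:,:,::-1].copy()
for a in np.linspace(0,6.28,60):
    for rad,z in((.014,.053),(.068,.013)):
        u,v=proj([.4395+rad*np.cos(a),-.152+rad*np.sin(a),z]);cv2.circle(img,(int(round(u)),int(round(v))),1,(0,0,255),-1)
cv2.imwrite('pics/w2.png',img)
print(togo([.4395,-.152,.089]))
E
```

```text
2.875 [ 0.44170766 -0.14140732  0.16373316] [8.17801831e-01 5.75498664e-01 1.05265429e-03 5.87156540e-04] [-0.49  0.1   0.74  2.06 -0.08  1.01 -0.05] [0.28571222 0.24744796 0.07719924]
(np.float64(282.583009239492), np.float64(249.35637127644566))
[-0.0108  0.0013  0.0747]
```

View pics/w2.png

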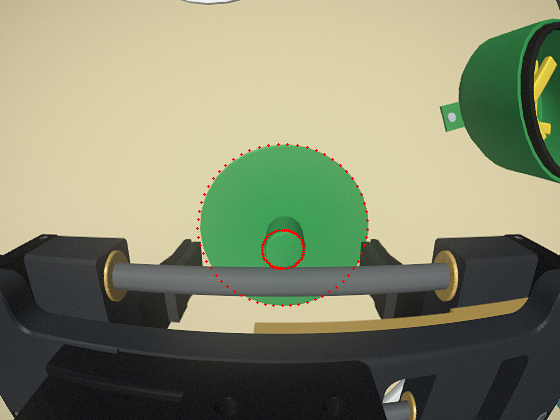

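The lid circles projected from the estimate (knob top at (282,249)) match the picture, so I descend.

Request:
drive_tool(
  plan=[
    {"rx": 0, "ry": 0, "rz": 0, "x": -0.011, "y": 0.001, "z": 0.02, "fingers": 1},
    {"rx": 0, "ry": 0, "rz": 0, "x": -0.011, "y": 0.001, "z": 0.05, "fingers": 1},
    {"rx": 0, "ry": 0, "rz": 0, "x": -0.011, "y": 0.001, "z": 0.074, "fingers": 1},
    {"rx": 0, "ry": 0, "rz": 0, "x": -0.011, "y": 0.001, "z": 0.074, "fingers": 1},
  ],
)

```text
time: 3.38
ee_pos: [0.4379, -0.152, 0.0883]
eef_rot: [0.818, 0.575, -0.0, -0.0]
ft_force: [-0.7, -1.1, 0.7]
width: 0.087
```

```bash
python3 - <<'E'
from h import *
s=monitor.read_state();print(s['time'],s['ee_pos'],s['eef_rot'],s['ft_force'])
print(togo([.4395,-.152,.089]))
E
```

```text
3.375 [ 0.43792948 -0.15196383  0.08832161] [ 8.17827186e-01  5.75463733e-01 -3.11112685e-04 -2.99815495e-04] [-0.69840926 -1.13965122  0.67631644]
[ 0.0005  0.0015 -0.0007]
```

Request:
drive_tool(
  plan=[
    {"rx": 0, "ry": 0, "rz": 0, "x": 0, "y": 0.0015, "z": 0, "fingers": 0},
    {"rx": 0, "ry": 0, "rz": 0, "x": 0, "y": 0.0015, "z": 0, "fingers": 0},
    {"rx": 0, "ry": 0, "rz": 0, "x": 0, "y": 0.0015, "z": 0, "fingers": 0},
    {"rx": 0, "ry": 0, "rz": 0, "x": 0, "y": 0.0015, "z": 0, "fingers": 0},
    {"rx": 0, "ry": 0, "rz": 0, "x": 0, "y": 0.0015, "z": 0, "fingers": 0},
    {"rx": 0, "ry": 0, "rz": 0, "x": 0, "y": 0.0015, "z": 0, "fingers": 0},
  ],
  squeeze=50,
)

```text
time: 4.12
ee_pos: [0.4393, -0.1527, 0.0882]
eef_rot: [0.818, 0.575, 0.0, -0.0]
ft_force: [0.4, 1.3, -0.7]
width: 0.0347
```

Request:
drive_tool(
  plan=[
    {"rx": 0, "ry": 0, "rz": 0, "x": 0, "y": 0, "z": 0, "fingers": 0},
    {"rx": 0, "ry": 0, "rz": 0, "x": 0, "y": 0, "z": 0, "fingers": 0},
    {"rx": 0, "ry": 0, "rz": 0, "x": 0, "y": 0, "z": 0, "fingers": 0},
  ],
)

```text
time: 4.5
ee_pos: [0.4394, -0.1527, 0.0882]
eef_rot: [0.818, 0.575, -0.0, -0.0]
ft_force: [1.1, -0.3, -0.2]
width: 0.0267
```

Request:
drive_tool(
  plan=[
    {"rx": 0, "ry": 0, "rz": 0, "x": 0, "y": 0, "z": -0.03, "fingers": 0},
    {"rx": 0, "ry": 0, "rz": 0, "x": 0, "y": 0, "z": -0.07, "fingers": 0},
    {"rx": 0, "ry": 0, "rz": 0, "x": 0, "y": 0, "z": -0.11, "fingers": 0},
    {"rx": 0, "ry": 0, "rz": 0, "x": 0, "y": 0, "z": -0.15, "fingers": 0},
    {"rx": 0, "ry": 0, "rz": 0, "x": 0, "y": 0, "z": -0.15, "fingers": 0},
    {"rx": 0, "ry": 0, "rz": 0, "x": 0, "y": 0, "z": -0.15, "fingers": 0},
  ],
)

```text
time: 5.25
ee_pos: [0.439, -0.1525, 0.2374]
eef_rot: [0.818, 0.575, -0.0, -0.0]
ft_force: [1.2, 0.3, -1.0]
width: 0.0268
```

```bash
python3 - <<'E'
from h import *
s=monitor.read_state();print(s['time'],s['ee_pos'],s['eef_rot'],s['ft_force'],s['width'],np.round(s['joint_positions'],2))
print(togo([.6685,-.1115,s['ee_pos'][2]]),R.from_quat(s['eef_rot']).as_matrix().round(3))
c=viewer.camera('scene');save(c,'s2')
E
```

```text
5.25 [ 0.43895974 -0.15247734  0.23743477] [ 8.17866088e-01  5.75408397e-01 -2.08300901e-04 -4.41036682e-04] [ 1.22721151  0.25230422 -0.99270305] 0.026793912288696608 [-0.52 -0.02  0.77  1.97  0.01  1.18 -0.11]
[ 1.161e-01  2.022e-01 -2.000e-04] [[ 0.338  0.941 -0.001]
 [ 0.941 -0.338  0.   ]
 [ 0.    -0.001 -1.   ]]
```

View pics/s2.png

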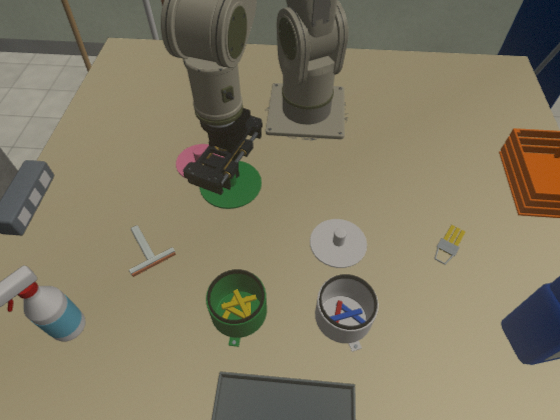

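The lid is held under the gripper at (230,185), apparently level. I carry it over the tub.

Request:
drive_tool(
  plan=[
    {"rx": 0, "ry": 0, "rz": 0, "x": 0.023, "y": 0.04, "z": 0, "fingers": 0},
    {"rx": 0, "ry": 0, "rz": 0, "x": 0.046, "y": 0.08, "z": 0, "fingers": 0},
    {"rx": 0, "ry": 0, "rz": 0, "x": 0.07, "y": 0.12, "z": 0, "fingers": 0},
    {"rx": 0, "ry": 0, "rz": 0, "x": 0.093, "y": 0.16, "z": 0, "fingers": 0},
    {"rx": 0, "ry": 0, "rz": 0, "x": 0.116, "y": 0.202, "z": 0, "fingers": 0},
    {"rx": 0, "ry": 0, "rz": 0, "x": 0.116, "y": 0.202, "z": 0, "fingers": 0},
    {"rx": 0, "ry": 0, "rz": 0, "x": 0.116, "y": 0.202, "z": 0, "fingers": 0},
  ],
)

```text
time: 6.18
ee_pos: [0.6679, -0.1125, 0.2365]
eef_rot: [0.818, 0.575, -0.001, -0.001]
ft_force: [-0.3, -0.5, -0.2]
width: 0.027
```

```bash
python3 - <<'E'
from h import *
s=monitor.read_state();print(s['time'],s['ee_pos'],s['eef_rot'],s['ft_force'],s['width'],np.round(s['joint_positions'],2))
print(togo([.6685,-.1115,.175]))
c=viewer.camera('scene');save(c,'s3')
P=cloud(c);col=c['color'].astype(int);X,Y,Z=P[...,0],P[...,1],P[...,2]
g=(col[...,1]>1.6*col[...,0])&(col[...,1]>1.3*col[...,2])&(Z>.13)&(Z<.18)&(np.hypot(X-s['ee_pos'][0],Y-s['ee_pos'][1])<.08)
Q=P[g];A=np.c_[Q[:,:2]-s['ee_pos'][:2],np.ones(len(Q))];co,*_=np.linalg.lstsq(A,Q[:,2],rcond=None)
print(len(Q),'plane',co, Q.min(0),Q.max(0))
m=g.astype(np.uint8);ct=max(cv2.findContours(m,0,1)[0],key=len)[:,0];
e=P[ct[:,1],ct[:,0]][:,:2];
from scipy.optimize import least_squares
a=least_squares(lambda a:np.hypot(*(e-a).T)-.067,s['ee_pos'][:2],loss='soft_l1',f_scale=.001).x;print('disc centre',a)
c=viewer.camera('wrist');save(c,'w3')
E
```

```text
6.175 [ 0.66786128 -0.11248176  0.23645405] [ 8.18204751e-01  5.74924892e-01 -1.44200946e-03 -5.24361429e-04] [-0.28124312 -0.46113597 -0.24946728] 0.027042574212923897 [-0.39  0.56  0.72  1.41 -0.37  1.31  0.  ]
[0.0012 0.0004 0.0615]
1698 plane [-0.00500168  0.00190048  0.16141066] [ 0.61069799 -0.17526414  0.15668179] [ 0.73446962 -0.04461542  0.17823437]
disc centre [ 0.66658524 -0.11289273]
```

View pics/s3.png

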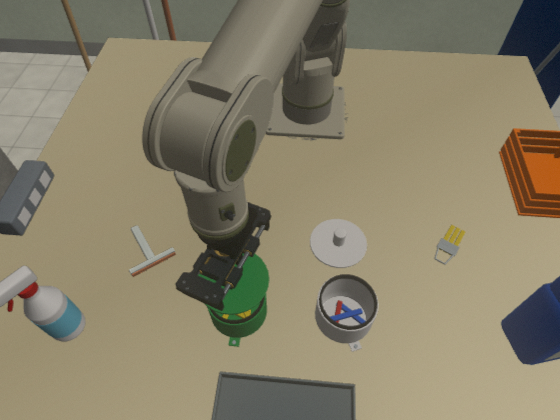

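View pics/w3.png

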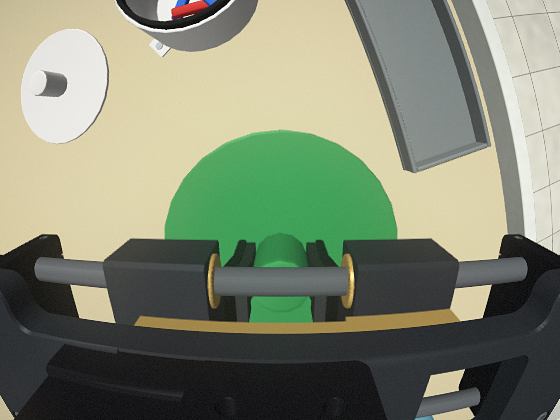

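Lid is level (tilt under 0.3°) and over the tub. I lower it to just above the seal.

Request:
drive_tool(
  plan=[
    {"rx": 0, "ry": 0, "rz": 0, "x": 0.002, "y": 0.001, "z": 0.015, "fingers": 0},
    {"rx": 0, "ry": 0, "rz": 0, "x": 0.002, "y": 0.001, "z": 0.03, "fingers": 0},
    {"rx": 0, "ry": 0, "rz": 0, "x": 0.002, "y": 0.001, "z": 0.042, "fingers": 0},
    {"rx": 0, "ry": 0, "rz": 0, "x": 0.002, "y": 0.001, "z": 0.052, "fingers": 0},
    {"rx": 0, "ry": 0, "rz": 0, "x": 0.002, "y": 0.001, "z": 0.052, "fingers": 0},
  ],
  squeeze=60,
)

```text
time: 6.9
ee_pos: [0.6699, -0.1102, 0.1852]
eef_rot: [0.818, 0.575, -0.001, -0.0]
ft_force: [-1.0, -0.3, -0.3]
width: 0.0269
```

```bash
python3 - <<'E'
from h import *
s=monitor.read_state();print(s['time'],s['ee_pos'],s['eef_rot'],s['ft_force'],s['torque'],s['width'])
c=viewer.camera('scene');cv2.imwrite('pics/s4.png',cv2.resize(c['color'][200:360,150:330,::-1],None,fx=4,fy=3.75))
E
```

```text
6.9 [ 0.66991858 -0.11016807  0.18522617] [ 8.17936605e-01  5.75307908e-01 -5.43764038e-04 -4.74582044e-04] [-0.98226964 -0.3335013  -0.26021302] [-0.06879491  0.09376021 -0.04615284] 0.026868848132070237
```

View pics/s4.png

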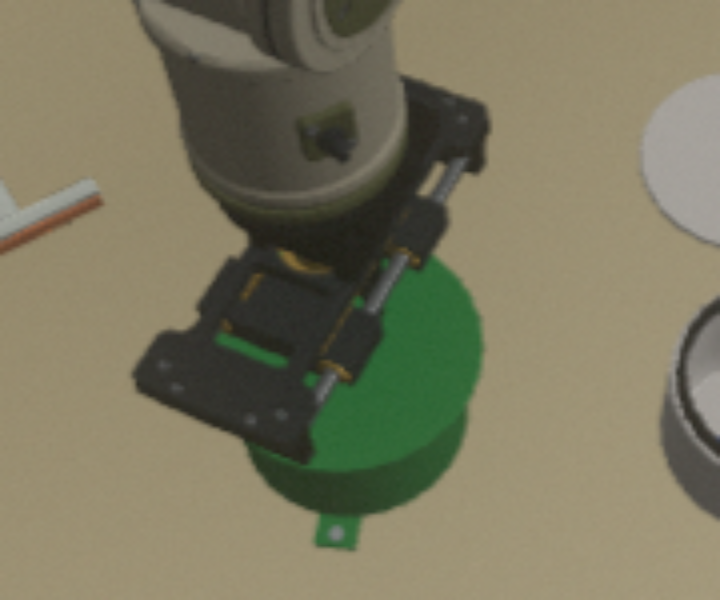

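The lid sits centred over the tub. I descend slowly and watch the force.

Request:
drive_tool(
  plan=[
    {"rx": 0, "ry": 0, "rz": 0, "x": -0.001, "y": -0.001, "z": 0.003, "fingers": 0},
    {"rx": 0, "ry": 0, "rz": 0, "x": -0.001, "y": -0.001, "z": 0.006, "fingers": 0},
    {"rx": 0, "ry": 0, "rz": 0, "x": -0.001, "y": -0.001, "z": 0.008, "fingers": 0},
    {"rx": 0, "ry": 0, "rz": 0, "x": -0.001, "y": -0.001, "z": 0.009, "fingers": 0},
  ],
)

```text
time: 7.45
ee_pos: [0.6691, -0.1109, 0.178]
eef_rot: [0.818, 0.575, 0.0, -0.0]
ft_force: [-3.1, 1.1, 8.4]
width: 0.0265
```

Request:
drive_tool(
  plan=[
    {"rx": 0, "ry": 0, "rz": 0, "x": 0, "y": 0, "z": 0.002, "fingers": 0},
    {"rx": 0, "ry": 0, "rz": 0, "x": 0, "y": 0, "z": 0.003, "fingers": 0},
    {"rx": 0, "ry": 0, "rz": 0, "x": 0, "y": 0, "z": 0.003, "fingers": 0},
  ],
)

```text
time: 7.82
ee_pos: [0.6691, -0.1109, 0.1752]
eef_rot: [0.818, 0.575, 0.0, -0.0]
ft_force: [-2.9, 1.3, 6.9]
width: 0.027
```

Request:
drive_tool(
  plan=[
    {"rx": 0, "ry": 0, "rz": 0, "x": 0, "y": 0, "z": 0.002, "fingers": 0},
    {"rx": 0, "ry": 0, "rz": 0, "x": 0, "y": 0, "z": 0.003, "fingers": 0},
    {"rx": 0, "ry": 0, "rz": 0, "x": 0, "y": 0, "z": 0.004, "fingers": 0},
    {"rx": 0, "ry": 0, "rz": 0, "x": 0, "y": 0, "z": 0.004, "fingers": 0},
  ],
)

```text
time: 8.32
ee_pos: [0.6691, -0.1109, 0.1712]
eef_rot: [0.818, 0.575, 0.0, -0.0]
ft_force: [-4.2, 0.6, 6.9]
width: 0.0267
```

Request:
drive_tool(
  plan=[
    {"rx": 0, "ry": 0, "rz": 0, "x": 0, "y": 0, "z": 0.001, "fingers": 0},
    {"rx": 0, "ry": 0, "rz": 0, "x": 0, "y": 0, "z": 0.002, "fingers": 0},
    {"rx": 0, "ry": 0, "rz": 0, "x": 0, "y": 0, "z": 0.002, "fingers": 0},
  ],
)

```text
time: 8.7
ee_pos: [0.6691, -0.1109, 0.1703]
eef_rot: [0.818, 0.575, 0.001, -0.0]
ft_force: [-7.7, 2.0, 15.8]
width: 0.0269
```

Request:
drive_tool(
  plan=[
    {"rx": 0, "ry": 0, "rz": 0, "x": 0, "y": 0, "z": 0.001, "fingers": 0},
    {"rx": 0, "ry": 0, "rz": 0, "x": 0, "y": 0, "z": 0.002, "fingers": 0},
    {"rx": 0, "ry": 0, "rz": 0, "x": 0, "y": 0, "z": 0.002, "fingers": 0},
  ],
)

```text
time: 9.07
ee_pos: [0.6691, -0.111, 0.1701]
eef_rot: [0.818, 0.575, 0.001, -0.0]
ft_force: [-15.8, 4.7, 30.1]
width: 0.0267
```

```bash
python3 - <<'E'
from h import *
s=monitor.read_state();print(s['time'],s['ee_pos'],s['eef_rot'],s['ft_force'],s['torque'],s['width'])
E
```

```text
9.075 [ 0.66908803 -0.11098833  0.17011248] [ 8.17932886e-01  5.75312646e-01  1.03293859e-03 -2.94846091e-04] [-15.76264388   4.69555837  30.06261405] [0.8912371  3.53276068 0.03660091] 0.026658645216370708
```

Firm stop at TCP z 0.170, about 8 mm of travel after contact. I ease off, open and rise.

Request:
drive_tool(
  plan=[
    {"rx": 0, "ry": 0, "rz": 0, "x": 0, "y": 0, "z": -0.003, "fingers": 0},
    {"rx": 0, "ry": 0, "rz": 0, "x": 0, "y": 0, "z": -0.0035, "fingers": 0.6},
    {"rx": 0, "ry": 0, "rz": 0, "x": 0, "y": 0, "z": -0.0035, "fingers": 0.6},
    {"rx": 0, "ry": 0, "rz": 0, "x": 0, "y": 0, "z": -0.0035, "fingers": 0.6},
    {"rx": 0, "ry": 0, "rz": 0, "x": 0, "y": 0, "z": -0.0035, "fingers": 0.6},
    {"rx": 0, "ry": 0, "rz": 0, "x": 0, "y": 0, "z": -0.0035, "fingers": 0.6},
    {"rx": 0, "ry": 0, "rz": 0, "x": 0, "y": 0, "z": -0.0035, "fingers": 0.6},
  ],
)

```text
time: 9.95
ee_pos: [0.669, -0.1109, 0.1697]
eef_rot: [0.818, 0.575, 0.0, -0.0]
ft_force: [-0.9, -0.7, -0.0]
width: 0.052
```

Request:
drive_tool(
  plan=[
    {"rx": 0, "ry": 0, "rz": 0, "x": 0, "y": 0, "z": -0.03, "fingers": 0.6},
    {"rx": 0, "ry": 0, "rz": 0, "x": 0, "y": 0, "z": -0.08, "fingers": 0.6},
    {"rx": 0, "ry": 0, "rz": 0, "x": 0, "y": 0, "z": -0.12, "fingers": 0.6},
    {"rx": 0, "ry": 0, "rz": 0, "x": -0.1, "y": -0.18, "z": -0.13, "fingers": 0.6},
    {"rx": 0, "ry": 0, "rz": 0, "x": -0.1, "y": -0.18, "z": -0.13, "fingers": 0.6},
    {"rx": 0, "ry": 0, "rz": 0, "x": -0.1, "y": -0.18, "z": -0.13, "fingers": 0.6},
    {"rx": 0, "ry": 0, "rz": 0, "x": -0.1, "y": -0.18, "z": -0.13, "fingers": 0.6},
    {"rx": 0, "ry": 0, "rz": 0, "x": -0.1, "y": -0.18, "z": -0.13, "fingers": 0.6},
  ],
)

```text
time: 10.95
ee_pos: [0.4651, -0.1444, 0.3003]
eef_rot: [0.818, 0.575, 0.002, -0.0]
ft_force: [0.6, 0.2, -0.5]
width: 0.0519
```

```bash
python3 - <<'E'
from h import *
s=monitor.read_state();print(s['time'],s['ee_pos'],s['ft_force'],s['width'])
for n in('top','scene'):
    c=viewer.camera(n);save(c,n+'9');P=cloud(c);X,Y,Z=P[...,0],P[...,1],P[...,2]
    near=np.hypot(X-.6685,Y+.1115)<.063
    g=near&(Z>.08)&(Z<.112)&(np.hypot(X-.6685,Y+.1115)>.02);Q=P[g]
    A=np.c_[Q[:,:2]-[.6685,-.1115],np.ones(len(Q))]
    co,*_=np.linalg.lstsq(A,Q[:,2],rcond=None);print(n,len(Q),'disc top plane',co,np.median(Q[:,2]))
    k=near&(Z>.12);print(' knob',P[k].mean(0),np.percentile(Z[k],90))
    sh=(X>.3)&(X<.6)&(Y>-.05)&(Y<.02);print(' shelf z',np.median(Z[sh]))
    k=(np.hypot(X-.4755,Y-.0985)<.05)&(Z>.045);print(' white knob',P[k].mean(0))
E
```

```text
10.95 [ 0.46513964 -0.1443871   0.30026299] [ 0.59287932  0.18136844 -0.54753202] 0.05192863741600464
top 2594 disc top plane [0.00062159 0.00026424 0.09379107] 0.09378002830833748
 knob [ 0.6652162  -0.11167108  0.13225428] 0.135028069458287
 shelf z -0.0011289326886295692
 white knob [0.47374324 0.09626177 0.05151188]
scene 2573 disc top plane [-0.00107437  0.00142553  0.09539389] 0.09540033575862295
 knob [ 0.67152984 -0.10748618  0.13306799] 0.13658938166505616
 shelf z 0.0007163834478246534
 white knob [0.47778265 0.10006216 0.05247804]
```

View pics/scene9.png

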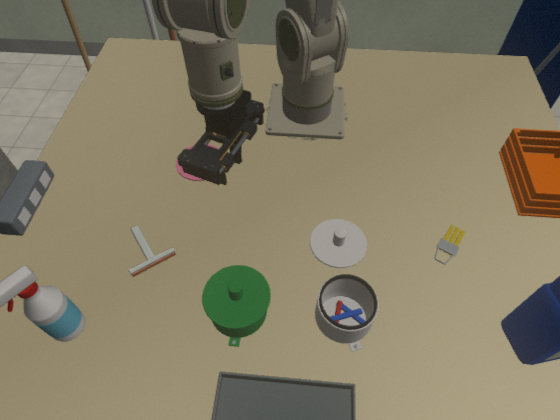

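View pics/top9.png

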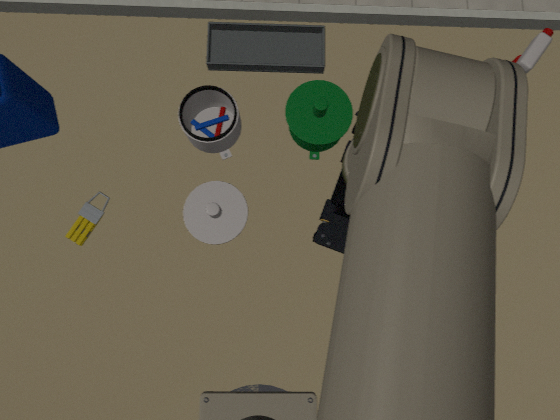

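The lid is on the tub at (237,300) in the scene view. Its top face is 95 mm above the shelf (90 + 5, so fully home) and level within 0.1°. The white lid has not moved.

```bash
python3 -c "
from bench import workorder
print(workorder.close_job())"
```

```text
the job is handed in; nothing more can be done
None
```

The green lid is on the green peg tub and pressed fully home. I released it, moved the arm clear and handed the job in at about 11 s of the 35 s allowed.

- **Pressing:** The seal gave way at a measured 7–8 N. After about 8 mm of travel the lid reached a firm stop, where I pressed to 30 N. There was also about 16 N of sideways load at that moment, which was gone once I eased off.
- **Lid after release:** Both fixed cameras put the lid's top face about 95 mm above the shelf, which is the 90 mm rim plus the 5 mm disc. Its tilt is about 0.1° or less.
- **White lid:** It has not moved (within 0.2 mm). I did not touch the pink lid.
- **Disagreements:** The two cameras differ by about 2–6 mm in absolute position, but they agreed on the distance from lid to tub, which is what I used for placing. I could not read the seal joint directly, so that it is down is inferred from the lid's height.

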